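Draw out the sprung strand gauge to its set length and hold

ROBOT

A 7-joint arm with a two-finger parallel gripper is mounted at the origin on the work surface. World frame = base frame: x ahead of the robot, y to its left, z up, the work surface at z = 0. Lengths are in mm, angles in rad, forces in N, time in s.
With the tool pointing down it reaches from about 400 to 925 mm from the base axis. Payload 4.1 kg.
Tool frame: the origin (TCP) lies at the very end of the fingers, on their centre line; the grasp point (between the pads) lies bot.grip_point_offset behind it (bot.grip_point_offset is the distance from the TCP to the grasp point, in mm); z points along the fingers, y is the line along which they close (so a half turn about z gives the same grasp; the last joint's range is limited). The gripper opens to 85 mm and grips with 20 to 120 N. Pads are 22 mm wide; open, the fingers measure 114 mm over their backs; the gripper's body (76 mm by 85 mm) begins 54 mm behind the grasp point. The pads swing forward as they close: fully open they stand 13 mm farther back than shut.
Start: joints at [-1.323, 0.398, 0.045, 1.537, -0.019, 1.207, -0.051], TCP at [220.909, 611.345, 231.347] pointing down, gripper open.
Joint ranges: [-2.82, 2.82], [-0.49, 2.23], [-1.37, 1.46], [0, 2.46], [-1.36, 4.5], [0.23, 2], [-2.94, 2.94]. Speed limits (rad/s): [2.57, 2.57, 3.14, 3.14, 3.14, 3.14, 3.14].

INTERFACE

Orientations are given as a unit quaternion [x, y, z, w].
In Python, from bench import readout, optics, workorder, bot gives the robot as it stands.
- The arm moves only by the tool jog_arm, never from a script. Its argument "plan" is a list of rows, each an object of numbers: "fingers": the closure, from -1 (fully open) to 1 (shut); "dx", "dy", "dz": the shift along the world's x, y, z normalised to -1 to 1, where 1 is 0.03 m; "twist": the turn about the world's z normalised to -1 to 1, where 1 is 0.12 rad. A call has 1 to 8 rows; each row shifts and turns the commanded pose from where the row before left it; what a row does not reach is not made up. A row lasts 1/8 s, in which the tool goes at most 62.5 mm and 10.7 degrees, less where a joint would pass 70% of its speed; a pose out of reach is approached as far as the arm can. A call with a number of a shift or a turn outside -1 to 1 is refused whole. A call with a gripper value outside its range is refused whole. The fingers move at their own pace and stop on an object; "newtons" is the grip in N (left out, the last holds). Time passes only in rows, so rows that do not move let the fingers close. It gives the time, the measured TCP pose, the force, the opening and the grip force at its end, in the units of the state.
- readout.observe(): the state, without advancing time (a new reading comes with each control period).
- optics.read_camera(name): name is "scene" or "top" or "wrist"; returns a dict with "color" (384x512x3 uint8, red, green, blue), "range_z" (384x512 float32, mm along the optical axis (not along the pixel's ray), 0 where there is no reading), "mtx" (3x3 intrinsics, pixels), "view" (4x4, takes a point from world to camera coordinates); the wrist camera has in their place "tool_from_camera" (4x4, takes a point from camera to tool coordinates, whose origin is the TCP and whose axes are the flange's). Camera axes: x right, y down, z forward; pixel columns grow to the right and rows downward; lengths in mm; the calibration is good to about 2 mm. The wrist camera is an equidistant fisheye: a pixel r from the principal point sees the ray r / f radians off the axis. A picture is of the moment at which its call begins: read the wrist's pose just before it.
- workorder.hand_in(): hands the job in; it is judged then, once.
The state is a dict: "time": time; "qpos": joint angles; "qvel": joint speeds; "effort": joint torques, N m; "ee_pos": TCP position; "tcp_rot": TCP orientation; "wrist_force": force on the tool from outside, world axes, zero at the start; "wrist_torque": the same for the moment, N m; "opening": opening from 0.0 (shut) to 1.0 (fully open); "grip_force": force on a finger pad.
Only numpy, scipy, OpenCV 4.12 (cv2) and the standard library are available. Lean on these libraries where they do the work, as an engineer would, in place of code of your own. Each camera call takes 0.05 s, during which the arm holds its last target. There are 200 camera calls.

TASK

Take the sprung gauge rod (the telescoping one with a square foot and a round pull disc) out of the wooden tool tray and lay it in the grey bench rest, its square foot in the pocket at the back and its disc over the open end. Then, with it lying in the rest, pull the plunger out against the spring until the disc stands straight over the steel length bar, and finish while still holding it there. Leave the length bar and the glass dishes of stones where they are.

Things in the scene. Friction and masses are not known exactly. Their poses are not given: they have to be found in the camera images.
- rod: Loose sprung gauge rod, bare metal, 0.16 kg, 161 mm long, in the tray. Lies along its x (+x foot end, -x disc end), axis 18 mm above the origin, which is under the barrel's middle level with the foot's lower edge. Barrel 16 mm diameter, x -60 to 60 mm; square foot 36 x 36 x 6 mm, x 60 to 66; then at -x the plunger: 4 mm of neck, knob, disc. Foot and disc rest on the tray floor.
- barrel (a point): The middle of the rod's barrel on its axis: the place to grip the whole rod, across the barrel; axes as the rod's.
- knob (a point): The middle of the plunger's dark knob, 20 mm diameter, 26 mm long, the disc just beyond it: the place to grip for pulling. On the rod's axis, 77 mm from the barrel's middle when pushed in; moves with the plunger; axes as the rod's.
- disc (a point): Centre of the round pull disc (36 mm diameter, 5 mm thick), on the rod's axis, 92.5 mm from the barrel's middle when pushed in; moves with the plunger; axes as the rod's.
- plunger (a joint): How far the plunger is pulled out of the barrel, m: 0 pushed in (the spring returns it there), at most 0.085. The spring pulls back with 3 N at 0, rising by 0.7 N for each 10 mm.
- tray: Open wooden tool tray 260 x 260 mm, 35 mm high, walls and floor 5 mm thick; origin under its centre. It stays put. In it lie the rod, a bar and tweezers, side by side about 75 mm apart, in any order, and three small steel collars (up to 24 mm across, 10 mm high) along the far wall.
- rest: Grey bench rest, fixed. Origin on the table under where the barrel's middle belongs. Base x -185 to 83 mm, 90 mm wide, 10 mm thick. Uprights 10 mm thick at x -40 and 48 mm, 70 mm wide, 66 mm high, each with a slot 20 mm wide, flared above, its bottom at 42 mm. Foot pocket: the gap x 53 to 73 mm before the 62 mm high back wall. The open end, towards which one pulls, is -x.
- cradle (a point): Where the middle of the barrel belongs: on the slots' centre line, 50 mm above the table; axes as the rest's. The rod lies with its +x along the rest's +x. When pulled it slides up to 7 mm towards -x until its foot bears on the rear upright.
- mark (a point): Middle of the top of the length bar, a steel bar 88 mm long (dark block at each end), 8 mm thick, lying across the rest's base under the rod, top 18 mm above the table. The disc must come straight above it (same x along the rest), which takes about 35 to 60 mm of pull. Axes as the rest's.
- setbar (a joint): How far the length bar is set towards the open end, m, 0 to 0.025; at 0 it is 135 mm from the rest's origin. It is stiff and must stay as it is.
- dish0: Shallow glass dish of yellow stones, 80 mm across, 26 mm high, near the robot; origin under its centre.
- dish1: Glass dish of green stones, same size, beyond the work, at the far side.
- bar: Plain solid square aluminium bar 150 x 16 x 16 mm lying along its x in the tray, not needed; origin under its centre.
- tweezers: Flat steel tweezers 135 mm long, 8 mm high, lying along their x in the tray, not needed; origin under their middle.
There are look-alikes about, which are no part of the job. Several things have the shape of the rod; the one meant has the colours described above.

How it is judged (in metres and radians):
On the way:
1. the rod lies in the rest, foot in the pocket, disc at the open end, plunger still in (x of barrel in the frame of cradle between -0.011 and 0.011 m and y of barrel in the frame of cradle between -0.005 and 0.005 m and z of barrel in the frame of cradle between -0.005 and 0.005 m and angle between the x axis of rod and the x axis of rest, either way round below 0.08 rad and value of joint plunger below 0.012 m and distance between disc and mark below 0.12 m), for 0.2 s.
At the end, for the whole second after the job is handed in: The rod lies in the rest (barrel's middle within 11 mm along, 5 mm across, 5 mm in height of its place; in line within 0.08 rad), the plunger is drawn out over 25 mm and still, the disc's middle within 5 mm of the length bar along the rest, and the fingers hold it (over 1.5 N) (x of barrel in the frame of cradle between -0.011 and 0.011 m and y of barrel in the frame of cradle between -0.005 and 0.005 m and z of barrel in the frame of cradle between -0.005 and 0.005 m and angle between the x axis of rod and the x axis of rest, either way round below 0.08 rad and x of disc in the frame of mark between -0.005 and 0.005 m and value of joint plunger above 0.025 m and velocity of joint plunger between -0.01 and 0.01 m/s and contact force between the fingers and rod above 1.5 N); the arm keeps its last pose, push and grip.
It fails at once if the length bar is shifted by more than 4 mm (distance of mark from where it was at the start of the episode above 0.004 m).
It fails at once if a glass dish is pushed more than 30 mm or tipped (distance of dish0 from where it was at the start of the episode above 0.03 m or angle between dish0's own z axis and vertical above 0.3 rad).
It fails at once if a glass dish is pushed more than 30 mm or tipped (distance of dish1 from where it was at the start of the episode above 0.03 m or angle between dish1's own z axis and vertical above 0.3 rad).
It also fails if it takes over 54 s, if anything falls off the work surface, if the arm or the gripper's body presses on something with over 40 N, if the wrist force passes 120 N, or if a joint passes its speed limit or range.

## Working session

There is one attempt and no reset: what is moved stays moved. The work goes in short steps, Python scripts to look and compute and a tool call to move; the robot and the scene stay as the last step left them, time stands still between calls to the robot, and variables do not carry over. Pictures are saved under pics/ and viewed, at most 10 in all, crops included, and the job is handed in when it is done.

Besides the shell and the picture viewer there is one more tool, called as name(argument=value, ...) on one line, values as JSON. jog_arm: Moves the arm, as the interface text tells. Scaled input: -1 to 1 covers 0.03 m each way for a shift and 0.12 rad each way for a turn. Its arguments: {"type":"object","properties":{"plan":{"type":"array"},"newtons":{"type":"number"}},"required":["plan"]}

```bash
ls; mkdir -p pics; python3 - <<'E'
from bench import readout, optics, workorder, bot
import cv2,numpy as np
print(readout.observe(), bot.grip_point_offset)
for n in("top","scene"):
    c=optics.read_camera(n); np.savez(f"{n}0.npz",**c)
    cv2.imwrite(f"pics/{n}0.png",cv2.resize(c["color"][:,:,::-1],(800,600),interpolation=cv2.INTER_CUBIC))
    print(n,c["mtx"],c["view"])
E
```

```text
pics
{'time': 0.0, 'qpos': array([-1.32301055,  0.39919214,  0.04500893,  1.53783408, -0.01872391,
        1.20691555, -0.05070746]), 'qvel': array([ 0.00174992,  0.00066012,  0.0019958 ,  0.00243063,  0.00051636,
        0.00078367, -0.00029517]), 'effort': array([ 4.24318323e-04, -4.75101757e+01,  1.36469141e+00, -2.54232073e+01,
        1.15572868e-02,  9.43148334e-03,  1.26445482e-05]), 'ee_pos': array([220.66700996, 610.73997432, 230.2832911 ]), 'tcp_rot': array([ 1.72466230e-01,  9.85014960e-01, -9.56899498e-04, -1.15975103e-04]), 'wrist_force': array([0.21845615, 0.0338219 , 0.45913415]), 'wrist_torque': array([-0.01719494, -0.02115235, -0.00450902]), 'grip_force': 0.0, 'opening': 0.9988571617227143} 18.700000000000003
top [[375.07129272   0.         257.93839699]
 [  0.         375.07129272 183.61094251]
 [  0.           0.           1.        ]] [[-9.89163223e-03 -9.99948687e-01  2.18592888e-03 -2.90995974e+01]
 [-9.90370495e-01  9.49495539e-03 -1.38116358e-01  5.45402337e+02]
 [ 1.38088515e-01 -3.53107568e-03 -9.90413597e-01  8.42369485e+02]
 [ 0.00000000e+00  0.00000000e+00  0.00000000e+00  1.00000000e+00]]
scene [[381.67497907   0.         253.19233366]
 [  0.         381.67497907 191.01802142]
 [  0.           0.           1.        ]] [[ 3.21218443e-01  9.46772637e-01 -2.09829900e-02 -1.62680684e+02]
 [ 5.88086941e-01 -2.16793696e-01 -7.79201029e-01 -2.74148874e+02]
 [-7.42275193e-01  2.37953919e-01 -6.26422757e-01  1.28164674e+03]
 [ 0.00000000e+00  0.00000000e+00  0.00000000e+00  1.00000000e+00]]
```

View pics/top0.png

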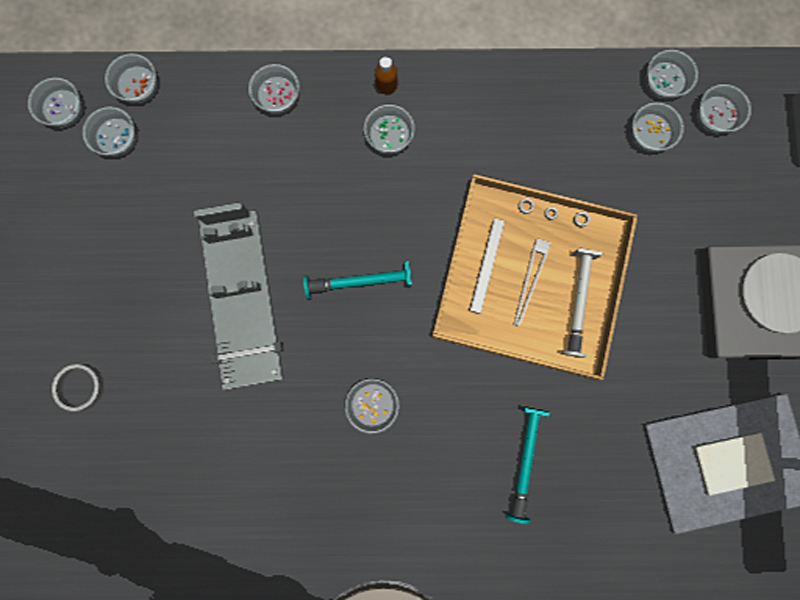

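View pics/scene0.png

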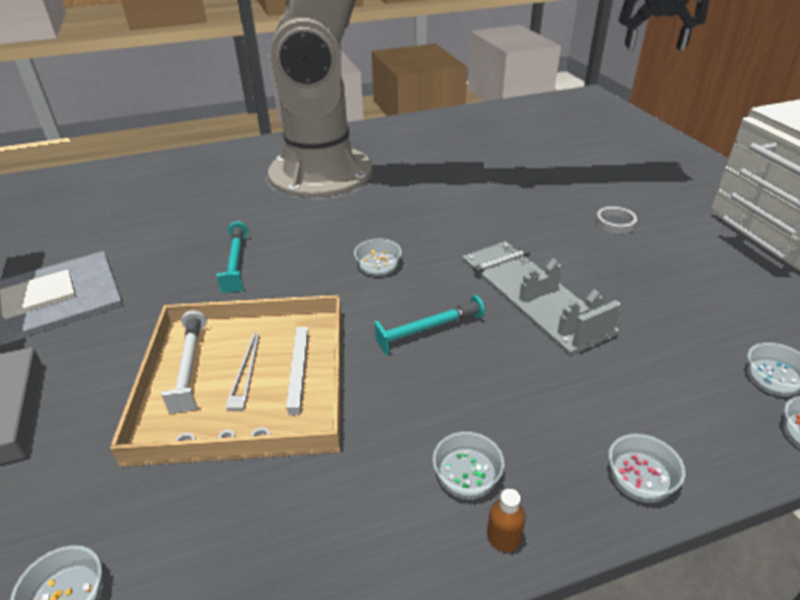

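The top view shows the rest at about (240,298), with its pocket at the far end. The bare-metal rod is in the tray, foot at (585,253) and disc at (574,352). The teal look-alikes lie outside the tray, the yellow-stone dish is at (372,405) and the green one at (388,130). The scene view agrees.

```bash
cat > h.py <<'E'
import numpy as np,cv2
def cloud(c):
    K=c["mtx"];d=c["range_z"];v,u=np.mgrid[:384,:512]
    P=np.stack([(u-K[0,2])/K[0,0]*d,(v-K[1,2])/K[1,1]*d,d],-1)
    T=np.linalg.inv(c["view"]);return P@T[:3,:3].T+T[:3,3]
def ray(c,u,v,z):
    K=c["mtx"];T=np.linalg.inv(c["view"])
    r=T[:3,:3]@np.array([(u-K[0,2])/K[0,0],(v-K[1,2])/K[1,1],1]);o=T[:3,3]
    return o+r*(z-o[2])/r[2]
E
python3 - <<'E'
from h import *
c=dict(np.load("top0.npz"));P=cloud(c);v,u=np.mgrid[:384,:512]
s=512/800
def box(a,b,e,f): return (u>a*s)&(u<e*s)&(v>b*s)&(v<f*s)
t=box(300,200,430,300); print("table z",np.median(P[box(300,180,400,250)][:,2]))
R=box(180,190,300,400)&(P[...,2]>5)&(c["range_z"]>0)
pts=P[R]; print("rest z hist",np.histogram(pts[:,2],bins=range(4,76,4)))
b=pts[(pts[:,2]>5)&(pts[:,2]<15)]
r=cv2.minAreaRect(b[:,:2].astype(np.float32));print("base rect",r)
hi=pts[pts[:,2]>58]; print("hi rect",cv2.minAreaRect(hi[:,:2].astype(np.float32)))
t=box(555,240,608,362)&(P[...,2]>12); q=P[t]
print("rod n",len(q),"z",np.percentile(q[:,2],[5,50,95,100]))
k=q[q[:,2]>20]; m=k.mean(0); print("rod rect",cv2.minAreaRect(q[:,:2].astype(np.float32)))
bb=q[(q[:,2]>24)&(q[:,0]<np.percentile(q[:,0],80))&(q[:,0]>np.percentile(q[:,0],35))]
l=cv2.fitLine(bb[:,:2].astype(np.float32),cv2.DIST_HUBER,0,.01,.01).ravel();print("axis",l,np.arctan2(l[1],l[0]))
a=c["color"]
A=cv2.resize(a[int(185*s):int(400*s),int(180*s):int(300*s)],None,fx=4.3,fy=4.3,interpolation=cv2.INTER_CUBIC)
B=cv2.resize(a[int(230*s):int(400*s),int(545*s):int(640*s)],None,fx=5.4,fy=5.4,interpolation=cv2.INTER_CUBIC)
H=min(A.shape[0],B.shape[0],600);cv2.imwrite("pics/crop.png",np.hstack([A[:H],B[:H]])[:,:800,::-1]);print(A.shape,B.shape,int(185*s),int(180*s),int(230*s),int(545*s))
for n,(x,y,z) in {"foot":(585,253,23),"disc":(574,352,23),"dish0":(372,405,0),"dish1":(388,130,0)}.items(): print(n,ray(c,x*s,y*s,z))
E
```

```text
table z -0.03258034876733973
rest z hist (array([ 451, 2646,  349,  191,   53,   41,   39,   38,   49,   98,   50,
         43,   86,   63,  156,   44,    1]), array([ 4,  8, 12, 16, 20, 24, 28, 32, 36, 40, 44, 48, 52, 56, 60, 64, 68,
       72]))
base rect ((526.902587890625, 219.80844116210938), (136.47950744628906, 291.19610595703125), 89.49364471435547)
hi rect ((603.6931762695312, 231.45162963867188), (128.10450744628906, 69.05956268310547), 10.145273208618164)
rod n 686 z [ 18.08032104  29.54781744  41.05619475 909.68678576]
rod rect ((513.3121948242188, -188.2458953857422), (170.81983947753906, 318.7182312011719), 1.579918384552002)
axis [ 9.8415381e-01 -1.7731687e-01  5.2217468e+02 -3.0142969e+02] -0.17825945
(593, 331, 3) (589, 329, 3) 118 115 147 348
foot [ 597.21351353 -315.41257782   23.        ]
disc [ 445.75068692 -290.83372709   23.        ]
dish0 [369.06897821  14.54587554   0.        ]
dish1 [808.47948546 -12.6314449    0.        ]
```

View pics/crop.png

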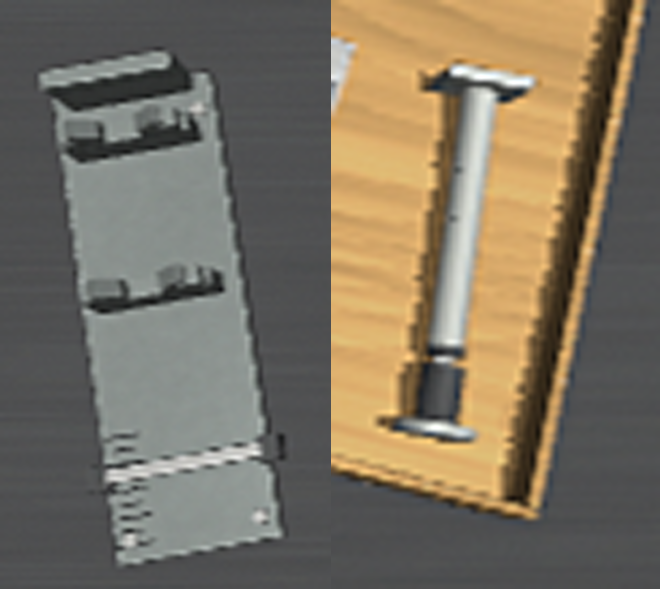

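The crop shows the rest's front corners at (118,566) and (283,538), the length bar line from (105,473) to (260,448), and the slots open at the top. The rod has its foot edge at about (490,75) and its disc at (430,428).

```bash
python3 - <<'E'
from h import *
c=dict(np.load("top0.npz"))
A=lambda x,y,z: ray(c,115+(x+.5)/4.3-.5,118+(y+.5)/4.3-.5,z)
B=lambda x,y,z: ray(c,348+(x-331+.5)/5.4-.5,147+(y+.5)/5.4-.5,z)
for n,p in dict(baseFL=A(118,566,10),baseFR=A(283,538,10),baseBR=A(210,72,10),barL=A(105,473,18),barR=A(260,448,18),wallTL=A(40,76,62),wallTR=A(165,53,62),footTop=B(490,72,41),discTop=B(433,424,41),barrelA=B(480,90,31),barrelB=B(448,345,31)).items(): print(n,p.round(1))
a=A(283,538,10);b=A(210,72,10);d=b-a;print(np.linalg.norm(d),np.arctan2(d[1],d[0]))
E
```

```text
baseFL [395.  240.8  10. ]
baseFR [409.3 150.5  10. ]
baseBR [673.8 197.2  10. ]
barL [445.7 247.2  18. ]
barR [458.5 162.4  18. ]
wallTL [658.  275.7  62. ]
wallTR [670.2 208.6  62. ]
footTop [ 598.4 -316.1   41. ]
discTop [ 445.7 -283.6   41. ]
barrelA [ 592.4 -314.6   31. ]
barrelB [ 480.  -294.7   31. ]
268.5754815703766 0.17499123386875115
```

jog_arm(plan=[{"fingers": 0.06,"dx": 1,"dy": -1,"dz": -0.3},{"dx": 1,"dy": -1,"twist": 0.5},{"dx": 1,"dy": -1,"twist": 1},{"dx": 1,"dy": -1},{"dx": 1,"dy": -1},{"dx": 1,"dy": -1},{"dx": 1,"dy": -1},{"dx": 1,"dy": -1}], newtons=40)

```text
validation failed for argument at $.pl...
```

jog_arm(plan=[{"fingers": 0.06,"dx": 1,"dy": -1,"dz": 0,"twist": 0.43},{"fingers": 0.06,"dx": 1,"dy": -1,"dz": 0,"twist": 1},{"fingers": 0.06,"dx": 1,"dy": -1,"dz": 0,"twist": 0},{"fingers": 0.06,"dx": 1,"dy": -1,"dz": 0,"twist": 0},{"fingers": 0.06,"dx": 1,"dy": -1,"dz": 0,"twist": 0},{"fingers": 0.06,"dx": 1,"dy": -1,"dz": 0,"twist": 0},{"fingers": 0.06,"dx": 1,"dy": -1,"dz": 0,"twist": 0},{"fingers": 0.06,"dx": 1,"dy": -1,"dz": 0,"twist": 0}], newtons=40)

```text
time: 1.1
ee_pos: [461.5, 370.1, 230.9]
tcp_rot: [0.087, 0.996, -0.0, -0.0]
wrist_force: [0.7, 0.4, -0.9]
opening: 0.473
grip_force: 0.0
```

jog_arm(plan=[{"fingers": 0.06,"dx": 0.5,"dy": -1,"dz": 0,"twist": 0},{"fingers": 0.06,"dx": 0.5,"dy": -1,"dz": 0,"twist": 0},{"fingers": 0.06,"dx": 0,"dy": -1,"dz": 0,"twist": 0},{"fingers": 0.06,"dx": 0,"dy": -1,"dz": 0,"twist": 0},{"fingers": 0.06,"dx": 0,"dy": -1,"dz": 0,"twist": 0},{"fingers": 0.06,"dx": 0,"dy": 0,"dz": 0,"twist": 0},{"fingers": 0.06,"dx": 0,"dy": 0,"dz": 0,"twist": 0}])

```text
time: 1.98
ee_pos: [490.6, 222.3, 231.2]
tcp_rot: [0.087, 0.996, 0.0, -0.0]
wrist_force: [-0.7, 0.5, -0.7]
opening: 0.471
grip_force: 0.0
```

```bash
cat >> h.py <<'E'
from scipy.spatial.transform import Rotation as Ro
def wshot(tag):
    from bench import readout,optics
    s=readout.observe();c=optics.read_camera("wrist");T=np.eye(4);T[:3,:3]=Ro.from_quat(s["tcp_rot"]).as_matrix();T[:3,3]=s["ee_pos"]
    c["w"]=T@c["tool_from_camera"];np.savez(f"{tag}.npz",**c)
    cv2.imwrite(f"pics/{tag}.png",cv2.resize(c["color"][:,:,::-1],(800,600),interpolation=cv2.INTER_CUBIC));print(s["time"],s["ee_pos"],s["tcp_rot"],s["wrist_force"],s["opening"]);return c
def wray(c,x,y,z): # x,y in 800x600 picture
    u=(x+.5)*.64-.5;v=(y+.5)*.64-.5;K=c["mtx"];a=(u-K[0,2])/K[0,0];b=(v-K[1,2])/K[1,1];t=np.hypot(a,b)
    k=np.sin(t)/t if t>1e-9 else 1
    r=c["w"][:3,:3]@np.array([a*k,b*k,np.cos(t)]);o=c["w"][:3,3];return o+r*(z-o[2])/r[2]
E
python3 -c "
from h import *
c=wshot('w1');print(c['mtx'],c['w'])"
```

```text
1.975 [490.62949924 222.30508487 231.20035013] [ 8.70425091e-02  9.96204514e-01  3.71658442e-04 -1.72637125e-04] [-0.70955633  0.48413855 -0.6677457 ] 0.4714323875527932
[[297.31863964   0.         250.19527825]
 [  0.         297.31863964 190.05886662]
 [  0.           0.           1.        ]] [[ 1.73294181e-01  9.49272232e-01  2.62395418e-01  4.23623096e+02]
 [ 9.84870069e-01 -1.67103618e-01 -4.59056333e-02  2.34921495e+02]
 [ 2.70280647e-04  2.66380573e-01 -9.63867894e-01  3.74804047e+02]
 [ 0.00000000e+00  0.00000000e+00  0.00000000e+00  1.00000000e+00]]
```

View pics/w1.png

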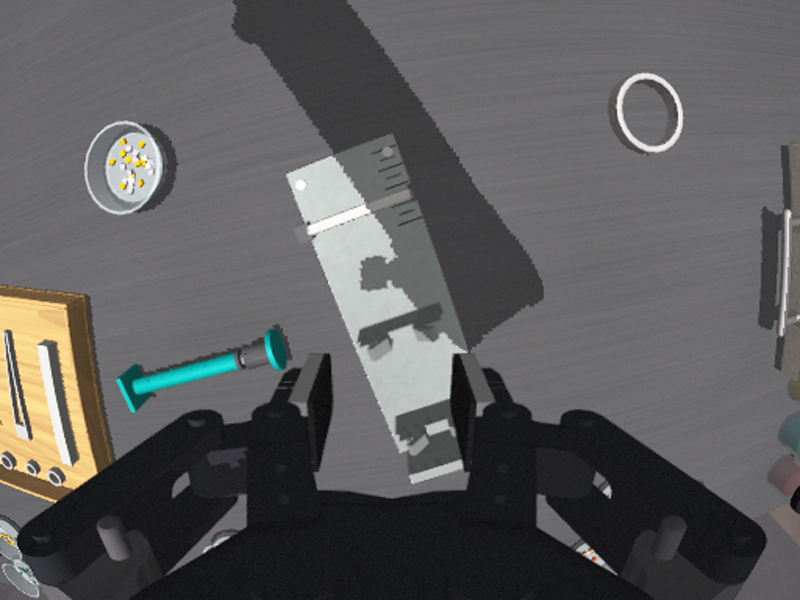

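The wrist view shows the whole rest: front corners (288,175) and (394,135), length bar axis from (310,231) to (410,194), and the slot openings at about (403,322) and (430,433).

```bash
python3 - <<'E'
from h import *
c=dict(np.load("w1.npz"))
FL=wray(c,394,135,10);FR=wray(c,288,175,10);b1=wray(c,310,231,18);b2=wray(c,410,194,18)
print(FL,FR,np.linalg.norm(FL-FR));d=FL-FR
print("ang",np.arctan2(-d[0],d[1]));m=(FL+FR)/2;e=(b1+b2)/2;print(m,b1,b2,e)
for th in(.175,): 
  u=np.array([np.cos(th),np.sin(th),0]);print("origin",m+185*u,"mark along",(e-m)@u-185)
E
```

```text
[395.34657281 242.18252822  10.        ] [410.29982375 154.70976772  10.        ] 88.74166745127926
ang 0.16931091265927664
[402.82319828 198.44614797  10.        ] [457.02795957 164.877064    18.        ] [442.74642778 246.21058168  18.        ] [449.88719367 205.54382284  18.        ]
origin [584.99760798 230.65615343  10.        ] mark along -137.4190717557762
```

jog_arm(plan=[{"fingers": 0.06,"dx": 0,"dy": -1,"dz": 0,"twist": 0},{"fingers": 0.06,"dx": 0,"dy": -1,"dz": 0,"twist": 0},{"fingers": 0.06,"dx": 0,"dy": -1,"dz": 0,"twist": 0},{"fingers": 0.06,"dx": 0,"dy": -1,"dz": 0,"twist": 0},{"fingers": 0.06,"dx": 0,"dy": -1,"dz": 0,"twist": 0},{"fingers": 0.06,"dx": 0,"dy": -1,"dz": 0,"twist": 0},{"fingers": 0.06,"dx": 0,"dy": -1,"dz": 0,"twist": 0},{"fingers": 0.06,"dx": 0,"dy": -1,"dz": 0,"twist": 0}])

```text
time: 3.02
ee_pos: [491.3, -18.2, 231.3]
tcp_rot: [0.086, 0.996, 0.0, 0.0]
wrist_force: [0.4, -0.2, 0.4]
opening: 0.47
grip_force: 0.0
```

jog_arm(plan=[{"fingers": 0.06,"dx": 0,"dy": -1,"dz": 0,"twist": 0},{"fingers": 0.06,"dx": 0,"dy": -1,"dz": 0,"twist": 0},{"fingers": 0.06,"dx": 0,"dy": -1,"dz": 0,"twist": 0},{"fingers": 0.06,"dx": 0.5,"dy": -1,"dz": 0,"twist": 0},{"fingers": 0.06,"dx": 0.5,"dy": -1,"dz": 0,"twist": 0},{"fingers": 0.06,"dx": 0.5,"dy": -1,"dz": -0.5,"twist": 0},{"fingers": 0.06,"dx": 0,"dy": -1,"dz": -0.5,"twist": 0},{"fingers": 0.06,"dx": 0,"dy": -1,"dz": -0.5,"twist": 0}])

```text
time: 4.03
ee_pos: [537.3, -258.1, 185.4]
tcp_rot: [0.086, 0.996, 0.0, -0.0]
wrist_force: [0.3, 1.2, -0.7]
opening: 0.472
grip_force: 0.0
```

jog_arm(plan=[{"fingers": 0.06,"dx": 0,"dy": -1,"dz": -0.5,"twist": 0},{"fingers": 0.06,"dx": 0,"dy": -0.5,"dz": -0.5,"twist": 0},{"fingers": 0.06,"dx": 0,"dy": 0,"dz": -0.5,"twist": 0},{"fingers": 0.06,"dx": 0,"dy": 0,"dz": 0,"twist": 0},{"fingers": 0.06,"dx": 0,"dy": 0,"dz": 0,"twist": 0}])

```text
time: 4.65
ee_pos: [536.7, -302.2, 141.7]
tcp_rot: [0.086, 0.996, 0.0, 0.0]
wrist_force: [-0.1, -0.6, -0.0]
opening: 0.471
grip_force: 0.0
```

```bash
python3 -c "
from h import *
c=wshot('w2')"
```

```text
4.65 [ 536.74141653 -302.22818487  141.65101291] [8.64222945e-02 9.96258449e-01 4.11852905e-04 3.46919404e-04] [-0.05307196 -0.60026287 -0.01010125] 0.47113096179217884
```

View pics/w2.png

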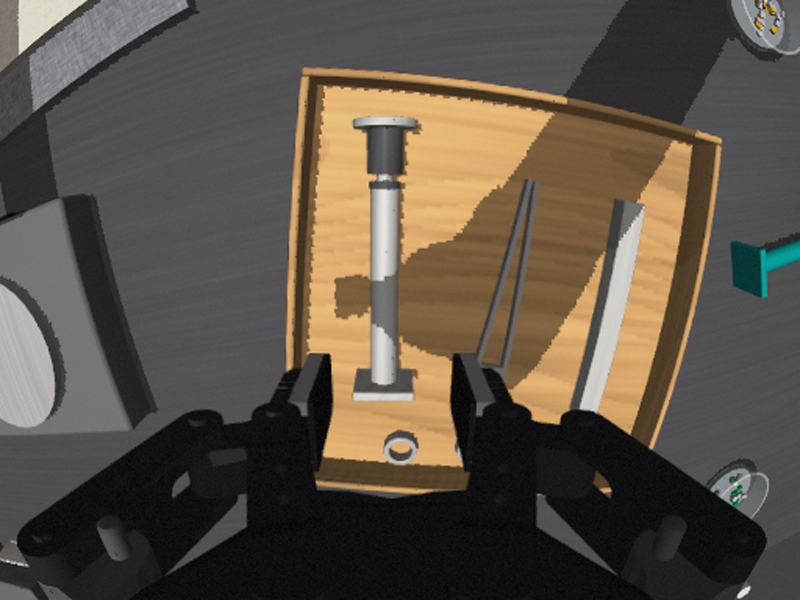

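The rod lies upright in the image, with its barrel from (384,189) to (385,383) and its disc rim at (386,123), nicely between the fingers.

```bash
python3 - <<'E'
from h import *
c=dict(np.load("w2.npz"))
a=wray(c,384.5,188,29);b=wray(c,385.5,383,29);d=b-a
print(a,b,np.linalg.norm(d),np.arctan2(d[1],d[0]),(a+b)/2)
print(wray(c,386,119,41),wray(c,383,370,41))
E
```

```text
[ 477.91874402 -294.76100006   29.        ] [ 592.53840471 -314.59661629   29.        ] 116.32333509244448 -0.17135877986346404 [ 535.22857436 -304.67880818   29.        ]
[ 441.81979441 -287.46625352   41.        ] [ 578.30562423 -313.37117343   41.        ]
```

jog_arm(plan=[{"fingers": 0.06,"dx": 0,"dy": -0.03,"dz": -1,"twist": 0},{"fingers": 0.06,"dx": 0,"dy": 0,"dz": -1,"twist": 0},{"fingers": 0.06,"dx": 0,"dy": 0,"dz": -1,"twist": 0},{"fingers": 0.06,"dx": 0,"dy": 0,"dz": -0.8,"twist": 0},{"fingers": 0.06,"dx": 0,"dy": 0,"dz": -0.4,"twist": 0},{"fingers": 0.06,"dx": 0,"dy": 0,"dz": -0.28,"twist": 0},{"fingers": 0.06,"dx": 0,"dy": 0,"dz": 0,"twist": 0}])

```text
time: 5.58
ee_pos: [536.2, -304.5, 7.2]
tcp_rot: [0.087, 0.996, 0.0, 0.0]
wrist_force: [0.2, -0.9, 0.9]
opening: 0.469
grip_force: 0.0
```

jog_arm(plan=[{"fingers": 0.5,"dx": 0,"dy": 0,"dz": 0,"twist": 0},{"fingers": 1,"dx": 0,"dy": 0,"dz": 0,"twist": 0},{"fingers": 1,"dx": 0,"dy": 0,"dz": 0,"twist": 0},{"fingers": 1,"dx": 0,"dy": 0,"dz": 0,"twist": 0},{"fingers": 1,"dx": 0,"dy": 0,"dz": 0,"twist": 0},{"fingers": 1,"dx": 0,"dy": 0,"dz": 0,"twist": 0}])

```text
time: 6.32
ee_pos: [536.6, -305.1, 7.9]
tcp_rot: [0.087, 0.996, -0.0, 0.001]
wrist_force: [-0.4, -0.1, 6.2]
opening: 0.167
grip_force: 39.2
```

jog_arm(plan=[{"fingers": 1,"dx": 0,"dy": 0,"dz": 0.5,"twist": 0},{"fingers": 1,"dx": 0,"dy": 0,"dz": 1,"twist": 0},{"fingers": 1,"dx": 0,"dy": 0,"dz": 1,"twist": 0},{"fingers": 1,"dx": 0,"dy": 0.5,"dz": 1,"twist": 0},{"fingers": 1,"dx": 0,"dy": 1,"dz": 1,"twist": 0},{"fingers": 1,"dx": 0,"dy": 1,"dz": 0,"twist": 0},{"fingers": 1,"dx": 0,"dy": 1,"dz": 0,"twist": 0},{"fingers": 1,"dx": 0,"dy": 1,"dz": 0,"twist": 0.3}])

```text
time: 7.32
ee_pos: [535.4, -168.4, 142.3]
tcp_rot: [0.069, 0.998, 0.0, -0.0]
wrist_force: [0.0, -0.0, -1.8]
opening: 0.17
grip_force: 39.3
```

jog_arm(plan=[{"fingers": 1,"dx": 0.2,"dy": 1,"dz": 0,"twist": 0.4},{"fingers": 1,"dx": 0.2,"dy": 1,"dz": 0,"twist": 0.4},{"fingers": 1,"dx": 0.2,"dy": 1,"dz": 0,"twist": 0.4},{"fingers": 1,"dx": 0.2,"dy": 1,"dz": 0,"twist": 0.4},{"fingers": 1,"dx": 0.2,"dy": 1,"dz": 0,"twist": 0.4},{"fingers": 1,"dx": 0.2,"dy": 1,"dz": 0,"twist": 0.4},{"fingers": 1,"dx": 0.2,"dy": 1,"dz": 0,"twist": 0.18},{"fingers": 1,"dx": 0.2,"dy": 1,"dz": 0,"twist": 0}])

```text
time: 8.32
ee_pos: [584.3, 72.4, 141.9]
tcp_rot: [-0.086, 0.996, 0.0, -0.0]
wrist_force: [0.1, 0.4, -1.8]
opening: 0.169
grip_force: 39.2
```

jog_arm(plan=[{"fingers": 1,"dx": 0,"dy": 1,"dz": 0,"twist": 0},{"fingers": 1,"dx": 0,"dy": 1,"dz": 0,"twist": 0},{"fingers": 1,"dx": 0,"dy": 1,"dz": 0,"twist": 0},{"fingers": 1,"dx": 0,"dy": 1,"dz": 0,"twist": 0},{"fingers": 1,"dx": 0,"dy": 0.7,"dz": 0,"twist": 0},{"fingers": 1,"dx": 0,"dy": 0.5,"dz": 0,"twist": 0},{"fingers": 1,"dx": 0,"dy": 0,"dz": 0,"twist": 0},{"fingers": 1,"dx": 0,"dy": 0,"dz": 0,"twist": 0}])

```text
time: 9.32
ee_pos: [584.2, 224.8, 141.9]
tcp_rot: [-0.084, 0.996, -0.001, -0.0]
wrist_force: [-0.2, -0.9, -2.1]
opening: 0.172
grip_force: 39.2
```

```bash
python3 -c "
from h import *
c=wshot('w3')"
```

```text
9.325 [584.15502208 224.76123834 141.91874158] [-8.42410665e-02  9.96445238e-01 -5.71516832e-04 -6.61515239e-05] [-0.24734162 -0.93313766 -2.09799282] 0.1723936687878997
```

View pics/w3.png

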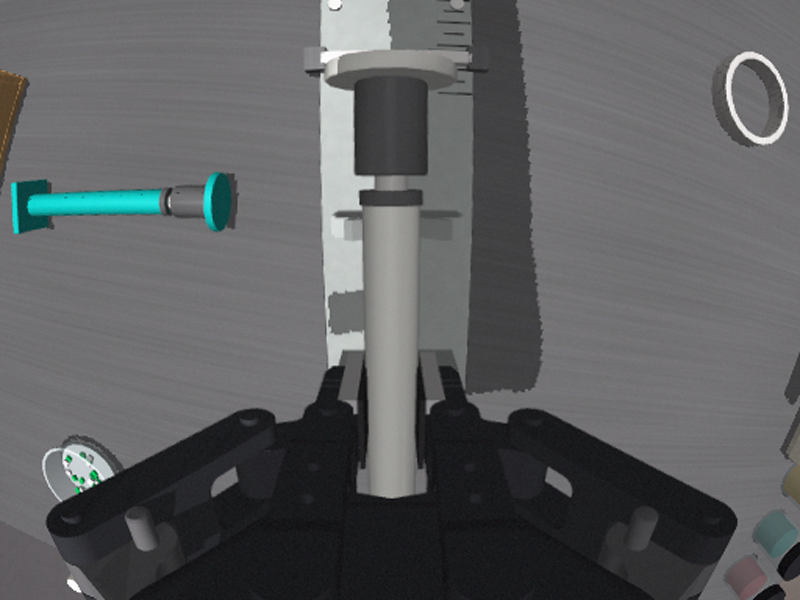

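The held rod is straight, on image column 391 with its disc at (391,68). The front upright spans (333,214) to (462,214), and the base edges are at about columns 322 and 470.

```bash
python3 - <<'E'
from h import *
c=dict(np.load("w3.npz"));g=cv2.cvtColor(c["color"],cv2.COLOR_RGB2HSV).astype(int);rgb=c["color"].astype(int)
for y in(150,200,270):
  v=round((y+.5)*.64-.5);print(y,[int(rgb[v,u].sum()) for u in range(200,222)],[int(rgb[v,u].sum()) for u in range(290,314)])
q=lambda x,y,z:wray(c,x,y,z)
L=[q(322,y,10) for y in(150,270)]
for n,p in dict(uL=q(333,214,66),uR=q(462,214,66),bL=q(320.5,150,10),bR=q(472,150,10),bL2=q(325,300,10),bR2=q(469.5,300,10),barL=q(322,57,18),barR=q(470,57,18),ax1=q(391,190,157),ax2=q(391,440,157)).items(): print(n,p.round(1))
E
```

```text
150 [349, 355, 350, 355, 366, 488, 622, 616, 619, 618, 622, 618, 621, 613, 617, 612, 612, 606, 614, 618, 618, 615] [327, 328, 328, 325, 329, 338, 337, 336, 339, 338, 337, 340, 268, 200, 190, 194, 196, 198, 198, 206, 195, 201, 199, 204]
200 [354, 353, 353, 354, 353, 455, 623, 605, 603, 602, 603, 598, 601, 605, 599, 603, 604, 610, 603, 606, 613, 617] [342, 336, 337, 340, 332, 341, 333, 339, 338, 335, 336, 326, 248, 193, 201, 201, 196, 193, 197, 204, 195, 197, 194, 192]
270 [352, 351, 354, 356, 353, 362, 361, 584, 588, 590, 589, 588, 589, 592, 586, 593, 588, 590, 589, 585, 599, 594] [337, 335, 334, 336, 336, 333, 331, 336, 339, 338, 332, 197, 193, 199, 199, 192, 192, 189, 194, 194, 192, 193, 195, 195]
uL [541.2 190.4  66. ]
uR [530.8 250.7  66. ]
bL [510.6 170.9  10. ]
bR [495.4 258.8  10. ]
bL2 [600.9 186.8  10. ]
bR2 [585.7 275.3  10. ]
barL [456.1 163.6  18. ]
barR [441.6 247.1  18. ]
ax1 [522.  215.2 157. ]
ax2 [599.5 228.4 157. ]
```

jog_arm(plan=[{"fingers": 1,"dx": 0.05,"dy": 0.1,"dz": -0.7,"twist": 0.06},{"fingers": 1,"dx": 0,"dy": 0,"dz": -0.8,"twist": 0},{"fingers": 1,"dx": 0,"dy": 0,"dz": -0.6,"twist": 0},{"fingers": 1,"dx": 0,"dy": 0,"dz": 0,"twist": 0},{"fingers": 1,"dx": 0,"dy": 0,"dz": 0,"twist": 0},{"fingers": 1,"dx": 0,"dy": 0,"dz": 0,"twist": 0}])

```text
time: 10.12
ee_pos: [586.2, 229.7, 80.0]
tcp_rot: [-0.089, 0.996, 0.0, 0.001]
wrist_force: [-0.0, -0.1, -1.6]
opening: 0.17
grip_force: 39.2
```

```bash
python3 -c "
from h import *
c=wshot('w4')"
```

```text
10.125 [586.24461973 229.6905642   79.97919896] [-8.86646439e-02  9.96060975e-01  4.01929353e-04  9.76067382e-04] [-0.04587742 -0.08340834 -1.63173167] 0.1699804107924705
```

View pics/w4.png

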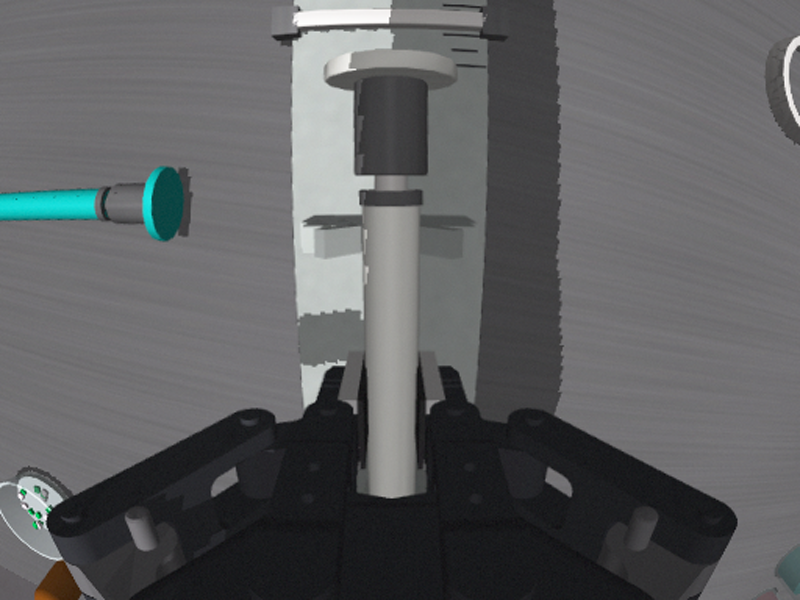

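The rod axis (column 391) and the base centre (columns 389.5 to 391) coincide, and the disc stands inside the bar at (390,19), so I can lower it.

jog_arm(plan=[{"fingers": 1,"dx": 0,"dy": 0,"dz": -0.5,"twist": 0},{"fingers": 1,"dx": 0,"dy": 0,"dz": -0.4,"twist": 0},{"fingers": 1,"dx": 0,"dy": 0,"dz": -0.3,"twist": 0},{"fingers": 1,"dx": 0,"dy": 0,"dz": -0.23,"twist": 0},{"fingers": 1,"dx": 0,"dy": 0,"dz": 0,"twist": 0},{"fingers": 1,"dx": 0,"dy": 0,"dz": 0,"twist": 0},{"fingers": 1,"dx": 0,"dy": 0,"dz": 0,"twist": 0}])

```text
time: 11.05
ee_pos: [585.6, 229.5, 36.3]
tcp_rot: [-0.089, 0.996, 0.0, 0.0]
wrist_force: [0.6, -0.2, -0.9]
opening: 0.166
grip_force: 39.4
```

jog_arm(plan=[{"fingers": 1,"dx": 0,"dy": 0,"dz": -0.05,"twist": 0},{"fingers": 1,"dx": 0,"dy": 0,"dz": 0,"twist": 0},{"fingers": 1,"dx": 0,"dy": 0,"dz": 0,"twist": 0},{"fingers": 0.3,"dx": 0,"dy": 0,"dz": 0,"twist": 0},{"fingers": 0,"dx": 0,"dy": 0,"dz": 0,"twist": 0},{"fingers": 0,"dx": 0,"dy": 0,"dz": 0,"twist": 0},{"fingers": 0,"dx": 0,"dy": 0,"dz": 0,"twist": 0}])

```text
time: 11.92
ee_pos: [585.4, 229.4, 34.5]
tcp_rot: [-0.089, 0.996, 0.0, -0.0]
wrist_force: [0.1, 0.5, -0.9]
opening: 0.504
grip_force: 0.0
```

jog_arm(plan=[{"fingers": 0,"dx": 0,"dy": 0,"dz": 1,"twist": 0},{"fingers": 0,"dx": 0,"dy": 0,"dz": 1,"twist": 0},{"fingers": 0,"dx": -0.5,"dy": -0.08,"dz": 0.5,"twist": 0},{"fingers": 0,"dx": -1,"dy": -0.17,"dz": 0,"twist": 0},{"fingers": 0,"dx": -1,"dy": -0.2,"dz": 0,"twist": 0},{"fingers": 0,"dx": 0,"dy": 0,"dz": 0,"twist": 0},{"fingers": 0,"dx": 0,"dy": 0,"dz": 0,"twist": 0},{"fingers": 0,"dx": 0,"dy": 0,"dz": 0,"twist": 0}])

```text
time: 12.92
ee_pos: [511.5, 216.1, 109.7]
tcp_rot: [-0.089, 0.996, 0.0, 0.001]
wrist_force: [-1.0, -0.1, -0.3]
opening: 0.497
grip_force: 0.0
```

```bash
python3 -c "
from h import *
c=wshot('w5')
from bench import optics
t=optics.read_camera('top');np.savez('top1.npz',**t)
a=t['color'][118:260,115:200];b=c['color'][:260,120:400]
A=cv2.resize(a,None,fx=4,fy=4,interpolation=cv2.INTER_CUBIC);B=cv2.resize(b,(458*1,426),interpolation=cv2.INTER_CUBIC)
o=np.zeros((600,800,3),np.uint8);o[:568,:340]=A;o[:426,342:800]=B
cv2.imwrite('pics/m5.png',o[:,:,::-1])"
```

```text
12.925 [511.48689622 216.12239875 109.70535287] [-8.85526434e-02  9.96071344e-01  8.69601998e-05  5.47881855e-04] [-0.95115755 -0.05276231 -0.29835549] 0.4974053531231639
```

View pics/m5.png

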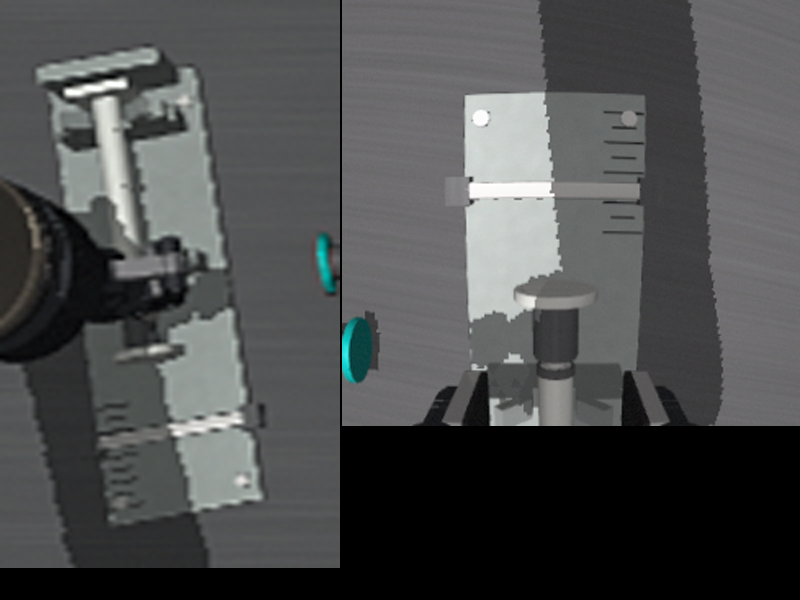

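The rod is seated: in the left crop the foot is in the pocket at (97,88), and in the right crop the disc rim spans rows 284 to 307 at column 555. The length bar's top lies on row 190 and the base's front edge on row 94.

```bash
python3 - <<'E'
from h import *
c=dict(np.load("w5.npz"))
q=lambda X,Y,z:wray(c,((X-342+.5)/1.6357-.5+120+.5)*1.5625-.5,((Y+.5)/1.6357)*1.5625-.5,z)
u=np.array([np.cos(.1765),np.sin(.1765),0]);n=np.array([-u[1],u[0],0]);o=np.array([584.8,229.6,0])
for k,p in dict(front=q(555,94,10),bar=q(555,190,18),barlo=q(555,182,18),barhi=q(555,197,18),discB=q(555,285,32),discT=q(555,307,68),knobEnd=q(555,360,60),neck=q(555,377,58)).items(): print(k,p.round(1),((p-o)@u).round(1),((p-o)@n).round(1))
E
```

```text
front [401.9 197.4  10. ] -185.7 0.4
bar [449.4 205.9  18. ] -137.5 0.4
barlo [445.6 205.2  18. ] -141.3 0.4
barhi [452.7 206.5  18. ] -134.1 0.4
discB [492.4 213.6  32. ] -93.8 0.5
discT [493.3 213.8  68. ] -92.8 0.5
knobEnd [518.4 218.3  60. ] -67.3 0.5
neck [527.  219.8  58. ] -58.6 0.5
```

jog_arm(plan=[{"fingers": 0,"dx": -0.07,"dy": 0,"dz": -0.7,"twist": 0},{"fingers": 0,"dx": 0,"dy": 0,"dz": -0.7,"twist": 0},{"fingers": 0,"dx": 0,"dy": 0,"dz": -0.6,"twist": 0},{"fingers": 0,"dx": 0,"dy": 0,"dz": -0.58,"twist": 0},{"fingers": 0,"dx": 0,"dy": 0,"dz": 0,"twist": 0},{"fingers": 0,"dx": 0,"dy": 0,"dz": 0,"twist": 0},{"fingers": 0,"dx": 0,"dy": 0,"dz": 0,"twist": 0}])

```text
time: 13.9
ee_pos: [509.0, 216.3, 32.9]
tcp_rot: [-0.089, 0.996, 0.0, 0.001]
wrist_force: [-0.5, -0.3, -0.4]
opening: 0.499
grip_force: 0.0
```

jog_arm(plan=[{"fingers": 0.5,"dx": 0,"dy": 0,"dz": 0,"twist": 0},{"fingers": 1,"dx": 0,"dy": 0,"dz": 0,"twist": 0},{"fingers": 1,"dx": 0,"dy": 0,"dz": 0,"twist": 0},{"fingers": 1,"dx": 0,"dy": 0,"dz": 0,"twist": 0},{"fingers": 1,"dx": 0,"dy": 0,"dz": 0,"twist": 0},{"fingers": 1,"dx": 0,"dy": 0,"dz": 0,"twist": 0}])

```text
time: 14.65
ee_pos: [508.6, 216.1, 32.4]
tcp_rot: [-0.089, 0.996, 0.0, 0.0]
wrist_force: [-0.1, -0.6, 3.7]
opening: 0.222
grip_force: 39.1
```

jog_arm(plan=[{"fingers": 1,"dx": -0.1,"dy": -0.018,"dz": 0,"twist": 0},{"fingers": 1,"dx": -0.24,"dy": -0.043,"dz": 0,"twist": 0},{"fingers": 1,"dx": -0.24,"dy": -0.043,"dz": 0,"twist": 0},{"fingers": 1,"dx": -0.24,"dy": -0.043,"dz": 0,"twist": 0},{"fingers": 1,"dx": -0.24,"dy": -0.043,"dz": 0,"twist": 0},{"fingers": 1,"dx": -0.24,"dy": -0.043,"dz": 0,"twist": 0},{"fingers": 1,"dx": -0.1,"dy": -0.018,"dz": 0,"twist": 0},{"fingers": 1,"dx": 0,"dy": 0,"dz": 0,"twist": 0}])

```text
time: 15.65
ee_pos: [466.5, 208.6, 32.3]
tcp_rot: [-0.089, 0.996, 0.0, 0.001]
wrist_force: [5.6, 1.7, -0.5]
opening: 0.216
grip_force: 39.0
```

jog_arm(plan=[{"fingers": 1,"dx": 0,"dy": 0,"dz": 0,"twist": 0},{"fingers": 1,"dx": 0,"dy": 0,"dz": 0,"twist": 0}])

```text
time: 15.9
ee_pos: [466.8, 208.6, 32.3]
tcp_rot: [-0.089, 0.996, 0.0, 0.001]
wrist_force: [5.0, 0.7, -0.7]
opening: 0.216
grip_force: 39.0
```

```bash
python3 -c "
from h import *
c=wshot('w6')
from bench import optics
t=optics.read_camera('top');np.savez('top2.npz',**t)
a=t['color'][118:260,115:200];b=c['color'][:260,120:400]
A=cv2.resize(a,None,fx=4,fy=4,interpolation=cv2.INTER_CUBIC);B=cv2.resize(b,(458*1,426),interpolation=cv2.INTER_CUBIC)
o=np.zeros((600,800,3),np.uint8);o[:568,:340]=A;o[:426,342:800]=B
cv2.imwrite('pics/m6.png',o[:,:,::-1])"
```

```text
15.9 [466.77992481 208.62917434  32.30633556] [-8.87575158e-02  9.96052974e-01  2.43922786e-04  7.18608820e-04] [ 5.01629299  0.70479069 -0.67746673] 0.21564786255096205
```

View pics/m6.png

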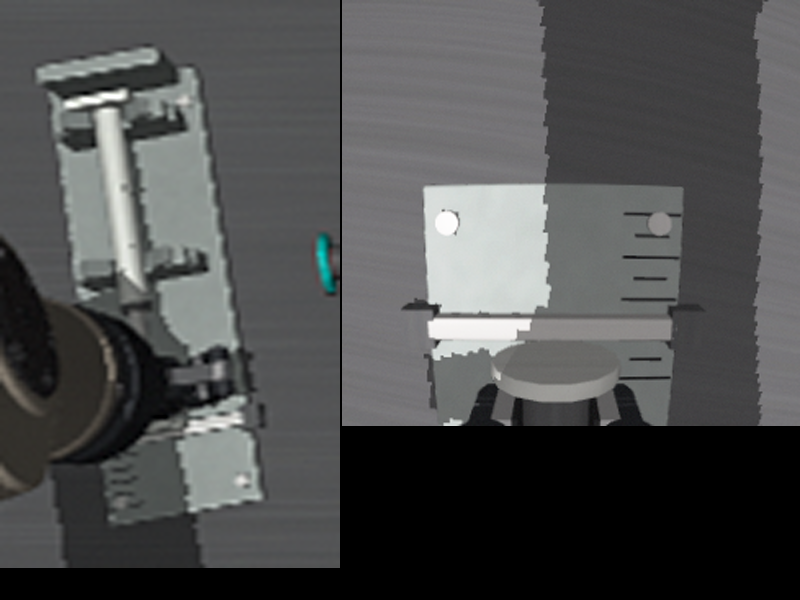

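The disc's top rim is at rows 388 to 400 and its bottom at row 341 (column 556). The length bar's top face spans rows 319 to 338. The barrel has slid so that the foot bears on the rear upright.

```bash
python3 - <<'E'
from h import *
c=dict(np.load("w6.npz"))
q=lambda X,Y,z:wray(c,((X-342+.5)/1.6357-.5+120+.5)*1.5625-.5,((Y+.5)/1.6357)*1.5625-.5,z)
u=np.array([np.cos(.1765),np.sin(.1765),0]);o=np.array([584.8,229.6,0])
for k,p in dict(front=q(555,185,10),bar=q(555,328.5,18),barlo=q(555,319,18),barhi=q(555,338,18),discFB=q(555,341,32),discFT=q(555,388,68),discRT=q(555,400,68)).items(): print(k,p.round(1),((p-o)@u).round(1))
E
```

```text
front [401.5 197.9  10. ] -186.0
bar [448.8 206.4  18. ] -137.9
barlo [445.5 205.8  18. ] -141.3
barhi [452.2 207.   18. ] -134.5
discFB [448.5 206.3  32. ] -138.3
discFT [448.2 206.3  68. ] -138.6
discRT [451.4 206.9  68. ] -135.4
```

jog_arm(plan=[{"fingers": 1,"dx": -0.05,"dy": -0.01,"dz": 0,"twist": 0},{"fingers": 1,"dx": 0,"dy": 0,"dz": 0,"twist": 0},{"fingers": 1,"dx": 0,"dy": 0,"dz": 0,"twist": 0},{"fingers": 1,"dx": 0,"dy": 0,"dz": 0,"twist": 0},{"fingers": 1,"dx": 0,"dy": 0,"dz": 0,"twist": 0},{"fingers": 1,"dx": 0,"dy": 0,"dz": 0,"twist": 0},{"fingers": 1,"dx": 0,"dy": 0,"dz": 0,"twist": 0},{"fingers": 1,"dx": 0,"dy": 0,"dz": 0,"twist": 0}])

```text
time: 17.0
ee_pos: [465.3, 208.3, 32.3]
tcp_rot: [-0.089, 0.996, 0.0, 0.001]
wrist_force: [5.3, 0.9, 0.2]
opening: 0.219
grip_force: 39.0
```

```bash
python3 -c "
from bench import workorder
print(workorder.hand_in())"
```

```text
the job is handed in; nothing more can be done
None
```

I laid the rod in the rest, pulled the plunger until the disc stood over the length bar (about 1 mm off by my last measurement and move), and handed the job in at about 17 s still gripping the knob at 39 N; hand-in returned no verdict.

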